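# Nip up the barometer's glass ring with the two-pin spanner

### The arm

A 7-joint arm with a two-finger parallel gripper is mounted at the origin on the work surface. World frame = base frame: x ahead of the robot, y to its left, z up, the work surface at z = 0. Lengths are in m, angles in rad, forces in N, time in s.
With the tool pointing down it reaches from about 0.425 to 0.875 m from the base axis. Payload 4.7 kg.
Tool frame: the origin (TCP) lies between the finger pads; the fingertips stand ctrl.tip_reach ahead of it and the grasp point (between the pads) lies 5 mm behind it (ctrl.tip_reach is the distance from the TCP to the fingertips, in m); z points along the fingers, y is the direction in which the jaws open and shut (so a half turn about z gives the same grasp; the last joint's range is limited). The gripper opens to 87 mm and grips with 3 to 60 N. Pads are 19 mm wide; open, the fingers measure 117 mm over their backs; the gripper's body (75 mm by 190 mm) begins 51 mm behind the grasp point.
Start: joints at [1.277, 0.321, -0.07, 1.45, 0.023, 1.371, -0.057], TCP at [0.197, -0.619, 0.237] pointing down, gripper open.
Joint ranges: [-2.86, 2.86], [-0.3, 2.09], [-1.38, 1.24], [0.06, 2.45], [-1.56, 4.7], [0.09, 2.05], [-2.69, 2.69]. Speed limits (rad/s): [2.57, 2.57, 3.14, 3.14, 3.14, 3.14, 3.14].

### API

Orientations are given as a rotation vector (axis times angle).
In Python, from bench import ctrl gives the robot as it stands.
- The arm moves only by the shell command python3 -m handwheel 'ROWS' [FORCE]. ROWS is JSON, a list of rows, each a list of 7 numbers: the shift along the tool's x, y, z in mm, then the turn, a rotation vector about the tool's x, y, z in rad, then the gripper's target within -1 to 1 (shut at 1, half-way at 0, fully open at -1). In form: [[dx, dy, dz, ax, ay, az, grip], ...]. A call has 1 to 12 rows; each row is the pose to reach, as a shift and turn from the pose commanded when the call began, along the tool's axes at that moment; what a row does not reach only later rows make up. A row lasts 1/8 s, in which the tool goes at most 62.5 mm and 10.7 degrees, less where a joint would pass 70% of its speed; a pose out of reach is approached as far as the arm can. A call with a gripper value outside its range is refused whole. The fingers move at their own pace and stop on an object; FORCE is the grip in N (left out, the last holds). Time passes only in rows, so rows that repeat a pose let the fingers close. It gives the time, the measured TCP pose, the force and the opening at its end, in the units of the state.
- ctrl.get_state(): the state, without advancing time (a new reading comes with each control period).
- ctrl.get_image(name): name is "scene" or "top"; returns the picture (400x640x3 uint8, red, green, blue); there is no depth.
- ctrl.camera_model(name): a dict with "mtx" (3x3 intrinsics, pixels), "k1" (the pictures are not rectified: a ray, as slopes to the right and down, at radius r is drawn at 1 + k1 r^2 times it, then the intrinsics apply), "xyz" and "orientation" of the camera in the world. Camera axes: x right, y up, looking along -z (the intrinsics and any distortion apply to the point x, -y, -z); pixel columns grow to the right and rows downward; lengths in m; the calibration is good to about 2 mm. A picture is of the moment at which its call begins. camera_model takes no time and is no camera call.
- ctrl.close_job(): hands the job in, once; it reports no verdict.
The state is a dict: "time": time; "joint_positions": joint angles; "qd": joint speeds; "joint_torque": joint torques, N m; "position": TCP position; "tool_rot": TCP orientation; "ft_force": force on the tool from outside, world axes, zero at the start; "torque": the same for the moment, N m; "grip_width": opening from 0.0 (shut) to 1.0 (fully open).
Only numpy, scipy, OpenCV 4.12 (cv2) and the standard library are available. Lean on these libraries where they do the work, as an engineer would, in place of code of your own. Each camera call takes 0.05 s, during which the arm holds its last target.

### The job

The brass ring that holds down the barometer's glass has worked loose. Take the two-pin spanner from its rest in the bamboo box, set its pins in the ring's two holes and, with the spanner alone, turn the ring clockwise until it comes home and is nipped up snug, but never forced, or the glass cracks. Then stand the spanner back in its rest as you found it, and leave the tumblers, bottle and ice bucket where they are.

Things in the scene. Friction and masses are not known exactly. Their poses are not given: they have to be found in the camera images.
- barometer: Round barometer, face up, fixed: plinth 120 mm wide, brass drum 96 mm wide, rim 62 mm high. Origin: centre of its underside; its yaw says nothing of where the ring comes home. The ring turns 0.35 to 1.25 rad (unknown) against 0.1 N m, then meets a gasket and the torque climbs 3 N m per rad: nip up to 0.6 N m; under 0.4 is loose, over 0.8 may crack the glass. Standing still it may read 0.1 low.
- ring_top (a point): Centre of the top face of the brass ring, 58 mm high, 4 mm below the drum's rim in its 77 mm wide mouth. Ring 76 mm outside, 48 mm inside. Two blind holes 6.5 mm wide, 5 mm deep, on this point's x axis 30 mm either side; x, y turn with the ring, z up. Clockwise from above tightens. It keeps its height. Let go when snug, it springs back some hundredths of a rad and stays home unless turned back.
- glass_top (a point): Centre of the top of the dial glass, 46 mm wide, inside the ring. The ring draws it down 0.32 mm per rad of turn: 55.11 to 55.40 mm high at the start, 55.000 mm when the ring just comes home, below 54.968 mm when snug, cracked below 54.911 mm. That is finer than can be measured here: go by torque.
- spanner: Steel two-pin spanner, 0.14 to 0.23 kg, upright in its rest, origin 14 mm high. Origin: midway between the pin tips; z up. Flat-ended pins 5 mm thick, 12 mm long, on x, 30 mm either side. Cross-bar 76 x 24 mm (x, y) at z 12 to 20 mm. Flat handle 34 x 12 mm (x, y) at z 20 to 72 mm: grip across the 12 mm at about z 54 mm. Bottomed in the ring its origin is 53 mm high. Either pin fits either hole.
- box: Bamboo box, fixed, sliding lid drawn half back to +x (lid 35 mm high). Origin: on the sideboard under the middle of the spanner's rest: a slot 14 mm wide, 110 mm long, along the box's y axis between rails 26 mm high. The pins hang in the slot, the cross-bar lies on the rails. Side walls at y +-60 mm, 36 mm high; front wall at x -33 mm, 31 mm high.
- tumbler_a: Squat glass tumbler, 82 mm wide, 82 mm high, on a round black silicone coaster 94 mm wide and 6 mm thick; leave alone. Origin: centre of its underside.
- tumbler_b: Squat glass tumbler, 82 mm wide, 82 mm high; leave alone. Origin: centre of its underside.
- rum_bottle: Empty clear bottle, 76 mm wide, 282 mm high; leave alone. Origin: centre of its underside.
- ice_bucket: Chrome ice bucket with closed hinged lid, 160 mm wide, 187 mm high; leave alone. Origin: centre of its underside.
Mind the look-alikes: they are no part of the job. There is more than one size of the spanner; the one meant has the size given above. What is shaped like the box but blue is not meant.

How it is judged:
On the way, in this order (a step that is already met when the one before it is completed fails the run):
1. both pins of the spanner are down in the ring's two holes (z of spanner in the frame of ring_top below -0.003 m and horizontal distance between spanner and ring_top below 0.004 m and angle between the x axis of spanner and the x axis of ring_top, either way round below 0.15 rad), for 0.1 s.
2. the ring is nipped up snug by the spanner (height (world z) of glass_top below 0.054968 m and z of spanner in the frame of ring_top below -0.002 m), for 0.1 s.
At the end, for the whole second after the job is handed in: The ring is still home (glass below 54.998 mm) and the spanner stands at rest in its slot in the bamboo box, pins down: within 30 mm of the rest's middle, bar on the rails (origin under 15.5 mm high), within 0.08 rad of upright, let go (height (world z) of glass_top below 0.054998 m and horizontal distance between spanner and box below 0.03 m and z of spanner in the frame of box below 0.0155 m and angle between spanner's own z axis and vertical below 0.08 rad and linear speed of spanner below 0.02 m/s); the robot touches nothing.
It fails at once if the ring is forced and the glass cracks (over about 0.9 N m) (height (world z) of glass_top below 0.054911 m).
It fails at once if the spanner presses on the barometer with more than 40 N (contact force between spanner and barometer above 40 N).
It fails at once if the fingers press on the barometer (contact force between the fingers and barometer above 4 N).
It fails at once if a tumbler, the bottle or the ice bucket is moved more than 15 mm (distance of any of tumbler_a, tumbler_b, rum_bottle, ice_bucket from where it was at the start of the episode above 0.015 m).
It also fails if it takes over 67 s, if anything falls off the work surface, if the arm or the gripper's body presses on something with over 40 N, if the wrist force passes 120 N, or if a joint passes its speed limit or range.

## Working session

There is one attempt and no reset: what is moved stays moved. The work goes in short steps, Python scripts to look and compute and a shell command to move; the robot and the scene stay as the last step left them, time stands still between calls to the robot, and variables do not carry over. Pictures are saved under pics/ and viewed, and the job is handed in when it is done.

```bash
ls; mkdir -p pics
python3 - <<'E'
from bench import ctrl
import cv2
s=ctrl.get_state();print(s);print(ctrl.tip_reach)
for n in("scene","top"):
    print(n,ctrl.camera_model(n)); cv2.imwrite(f"pics/{n}0.png",ctrl.get_image(n)[:,:,::-1])
E
```

```text
pics
{'time': 0.0, 'joint_positions': array([ 1.27712064,  0.32182878, -0.07009233,  1.45169321,  0.0226282 ,
        1.37080235, -0.05688162]), 'qd': array([-0.00027848,  0.00060716,  0.00072633, -0.00159236, -0.00031442,
        0.0002515 , -0.00027098]), 'joint_torque': array([-3.15005782e-04, -4.91291749e+01, -4.03981721e-01, -3.12528169e+01,
       -6.39115996e-02,  4.35171963e-02,  1.92136604e-04]), 'position': array([ 0.19669614, -0.6189601 ,  0.23544867]), 'tool_rot': array([-3.10257622e+00, -4.81352507e-01,  6.60677658e-04]), 'ft_force': array([ 0.48679446,  0.7149173 , -0.55815709]), 'torque': array([-0.0217533 ,  0.02178139, -0.06865709]), 'grip_width': 0.9984434804419011}
0.014
scene {'mtx': array([[380.80397792,   0.        , 322.15114769],
       [  0.        , 380.80397792, 195.52793151],
       [  0.        ,   0.        ,   1.        ]]), 'k1': 0.026443567113899124, 'xyz': array([ 1.20638662, -0.07274047,  0.980215  ]), 'orientation': array([0.51495128, 0.4798161 , 1.41691689])}
top {'mtx': array([[461.89817867,   0.        , 317.49479139],
       [  0.        , 461.89817867, 201.89699679],
       [  0.        ,   0.        ,   1.        ]]), 'k1': 0.02935526136285946, 'xyz': array([ 0.31577505, -0.04121943,  1.3787674 ]), 'orientation': array([ 0.12538653, -0.10957168, -1.58403992])}
```

View pics/scene0.png

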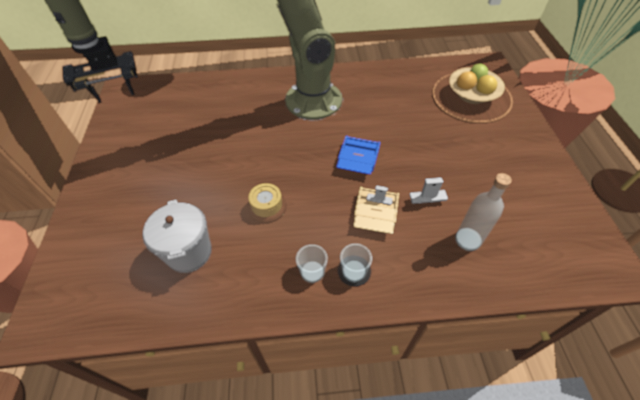

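View pics/top0.png

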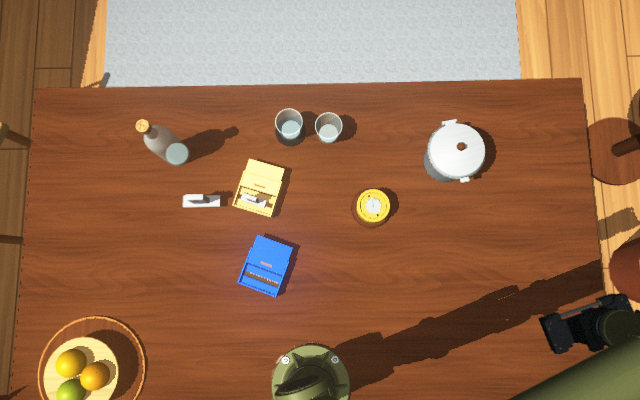

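```bash
cat > h.py <<'E'
import numpy as np,cv2
from scipy.spatial.transform import Rotation as R
from bench import ctrl
def cam(n):
    m=ctrl.camera_model(n);return m['mtx'],m['k1'],np.array(m['xyz']),R.from_rotvec(m['orientation']).as_matrix()
F=np.diag([1.,-1,-1])
def proj(n,P):
    K,k,c,Rm=cam(n);P=np.atleast_2d(P)
    Rc=F@Rm.T
    return cv2.projectPoints(P.astype(float),cv2.Rodrigues(Rc)[0],-Rc@c,K,np.array([k,0,0,0,0.]))[0][:,0]
def ray(n,uv,z):
    K,k,c,Rm=cam(n)
    p=cv2.undistortPoints(np.array(uv,float).reshape(-1,1,2),K,np.array([k,0,0,0,0.]))[:,0]
    d=(Rm@F@np.c_[p,np.ones(len(p))].T).T
    return c+d*((z-c[2])/d[:,2])[:,None]
def crop(img,x0,y0,w,h,s,name):
    cv2.imwrite(name,cv2.resize(img[y0:y0+h,x0:x0+w],None,fx=s,fy=s,interpolation=cv2.INTER_CUBIC))
E
python3 - <<'E'
from h import *
t=cv2.imread('pics/top0.png');s=cv2.imread('pics/scene0.png')
a=lambda im,x,y,w,h:cv2.resize(im[y:y+h,x:x+w],(w*8,h*8),interpolation=cv2.INTER_CUBIC)
cv2.imwrite('pics/c1.png',np.hstack([a(t,225,155,50,64),a(t,348,180,50,64)]))
cv2.imwrite('pics/c2.png',np.hstack([a(s,350,178,50,60),a(s,242,172,50,60)]))
E
```

```text
(no output)
```

View pics/c1.png

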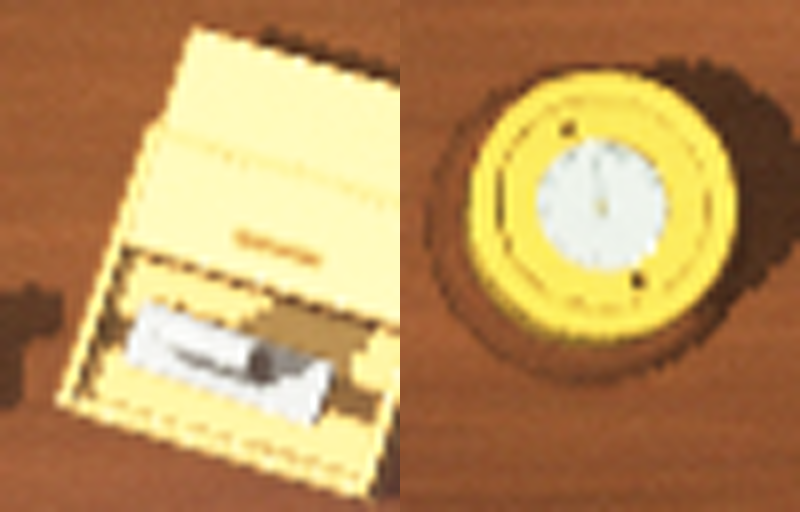

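View pics/c2.png

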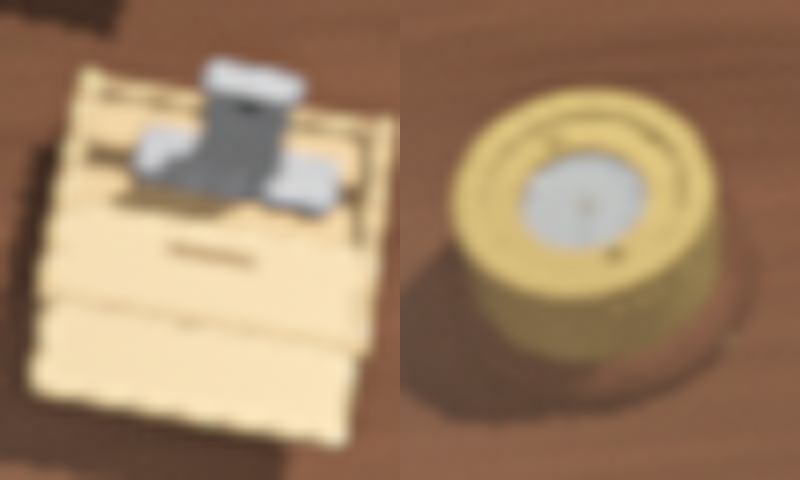

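Run:
```python
from h import *
def f(x,y,ox,oy): return ((x+.5)/8-.5+ox,(y+.5)/8-.5+oy)
T=lambda l,z:ray('top',[f(*p[:2],*( (225,155) if p[0]<400 else (298,180))) for p in l],z)
S=lambda l,z:ray('scene',[f(*p[:2],*( (350,178) if p[0]<400 else (192,172))) for p in l],z)
b=T([(150,305),(125,360),(312,422),(335,365)],.034);print('bar top',b,b.mean(0),np.linalg.norm(b[1]-b[2]),np.linalg.norm(b[0]-b[1]))
d=(b[2]-b[1]);print('yaw',np.arctan2(d[1],d[0]))
h=S([(207,62),(305,75),(300,103),(205,88)],.086);print('handle scene',h,h.mean(0),np.linalg.norm(h[0]-h[1]),np.linalg.norm(h[1]-h[2]))
d=(h[1]-h[0]);print('yaw',np.arctan2(d[1],d[0]))
b2=S([(143,125),(340,155),(332,213),(135,180)],.034);print('bar scene',b2,b2.mean(0),np.linalg.norm(b2[0]-b2[1]),)
# box corners front wall
c=T([(60,403),(365,497)],.034);print('front corners',c,np.linalg.norm(c[0]-c[1]))
d=c[1]-c[0];print(np.arctan2(d[1],d[0]))
c=S([(85,70),(395,118)],.034);print('front corners S',c,np.linalg.norm(c[0]-c[1]))
d=c[1]-c[0];print(np.arctan2(d[1],d[0]))
ho=T([(567,130),(637,280)],.058);print('holes top',ho,ho.mean(0),np.linalg.norm(ho[0]-ho[1]));d=ho[0]-ho[1];print('yaw',np.arctan2(d[1],d[0]))
ho=S([(553,147),(615,253)],.058);print('holes scene',ho,ho.mean(0),np.linalg.norm(ho[0]-ho[1]));d=ho[1]-ho[0];print('yaw',np.arctan2(d[1],d[0]))
print('rim top',T([(604,205)],.062),T([(602,204)],.0555),'rim sc',S([(585,192)],.062),S([(583,200)],.0555))
s=ctrl.get_state(); print('robot tip proj',proj('top',s['position']))
```

```text
bar top [[0.54944808 0.18957968 0.034     ]
 [0.52903379 0.19863191 0.034     ]
 [0.50476079 0.12962344 0.034     ]
 [0.52582513 0.12117968 0.034     ]] [0.52726695 0.15975368 0.034     ] 0.0731529073258153 0.02233127521955458
yaw -1.9090199732279713
handle scene [[0.51603481 0.14619382 0.086     ]
 [0.52586913 0.18128611 0.086     ]
 [0.5386458  0.17684417 0.086     ]
 [0.52811413 0.14325105 0.086     ]] [0.52716597 0.16189379 0.086     ] 0.03644423821451412 0.013526788272945123
yaw 1.2975634225771897
bar scene [[0.50422783 0.12858293 0.034     ]
 [0.52637014 0.20166776 0.034     ]
 [0.55315768 0.19299758 0.034     ]
 [0.53014408 0.12110464 0.034     ]] [0.52847493 0.16108823 0.034     ] 0.07636539582609243
front corners [[0.5134264  0.22241048 0.034     ]
 [0.4766676  0.11013332 0.034     ]] 0.11814131234655423
-1.8871914162257717
front corners S [[0.47492949 0.11038494 0.034     ]
 [0.51086351 0.22658709 0.034     ]] 0.1216313875637357
1.2708867956466956
holes top [[ 0.52975209 -0.177119    0.058     ]
 [ 0.47472849 -0.20046502  0.058     ]] [ 0.50224029 -0.18879201  0.058     ] 0.05977150220609486
yaw 0.4012700944572251
holes scene [[ 0.47626944 -0.19952735  0.058     ]
 [ 0.52890864 -0.17646668  0.058     ]] [ 0.50258904 -0.18799701  0.058     ] 0.05746894885228245
yaw 0.4129049494888881
rim top [[ 0.50157463 -0.18910198  0.062     ]] [[ 0.50286884 -0.18912359  0.0555    ]] rim sc [[ 0.50224021 -0.18695304  0.062     ]] [[ 0.50098715 -0.18853751  0.0555    ]]
robot tip proj [[567.05728371 318.8828876 ]]
```

```bash
cat >> h.py <<'E'
def go(x,y,z,yaw,s=None):
    """rows needed from the measured pose to TCP xyz, tool down with tool-x yaw"""
    s=s or ctrl.get_state()
    R0=R.from_rotvec(s['tool_rot']);Rt=R.from_euler('z',yaw)*R.from_euler('x',np.pi)
    d=R0.inv().apply(np.array([x,y,z])-s['position'])*1000
    print('t',round(s['time'],2),'d mm',d.round(1),'rv',(R0.inv()*Rt).as_rotvec().round(4))
def st():
    s=ctrl.get_state();m=R.from_rotvec(s['tool_rot']).as_matrix()
    print('t',round(s['time'],2),'p',(s['position']*1000).round(2),'yaw',round(np.arctan2(m[1,0],m[0,0]),4),'tilt',m[:2,2].round(4),'f',s['ft_force'].round(2),'tq',s['torque'].round(3),'w',round(s['grip_width']*87,1),'q7',s['joint_positions'][[0,6]].round(3))
E
python3 -c "
from h import *
go(.5,-.19,.24,.9)"
```

```text
t 0.1 d mm [ 419.  -316.9   -3.9] rv [-1.700e-03 -4.000e-04 -5.921e-01]
```

```bash
python3 -m handwheel '[[419,-317,-4,0,0,-0.59,-0.5],[419,-317,-4,0,0,-0.59,-0.5],[419,-317,-4,0,0,-0.59,-0.5],[419,-317,-4,0,0,-0.59,-0.5],[419,-317,-4,0,0,-0.59,-0.5],[419,-317,-4,0,0,-0.59,-0.5],[419,-317,-4,0,0,-0.59,-0.5],[419,-317,-4,0,0,-0.59,-0.5],[419,-317,-4,0,0,-0.59,-0.5],[419,-317,-4,0,0,-0.59,-0.5]]' 20; python3 -c "
from h import *
st();go(.5278,.1608,.15,1.265)"
```

```text
time: 1.35
position: [0.501, -0.1878, 0.2403]
tool_rot: [-2.826, -1.37, -0.0]
ft_force: [-0.9, -0.5, 0.6]
grip_width: 0.751
t 1.35 p [ 501.03 -187.85  240.27] yaw 0.903 tilt [-0.0003  0.0008] f [-0.93 -0.52  0.64] tq [-0.08  -0.053 -0.008] w 65.3 q7 [ 0.803 -0.401]
t 1.35 d mm [ 290.3 -194.8   90.5] rv [-0.0006 -0.0006 -0.362 ]
```

```bash
python3 -m handwheel '[[290,-195,0,0,0,-0.362,-0.5],[290,-195,0,0,0,-0.362,-0.5],[290,-195,0,0,0,-0.362,-0.5],[290,-195,0,0,0,-0.362,-0.5],[290,-195,0,0,0,-0.362,-0.5],[290,-195,90,0,0,-0.362,-0.5],[290,-195,90,0,0,-0.362,-0.5],[290,-195,90,0,0,-0.362,-0.5],[290,-195,90,0,0,-0.362,-0.5]]' 20
python3 - <<'E'
from h import *
st();go(.5278,.1608,.063,1.265)
t=ctrl.get_image('top')[:,:,::-1];s=ctrl.get_image('scene')[:,:,::-1]
cv2.imwrite('pics/t1.png',t);cv2.imwrite('pics/s1.png',s)
a=lambda im,x,y,w,h:cv2.resize(im[y:y+h,x:x+w],(w*5,h*5),interpolation=cv2.INTER_CUBIC)
cv2.imwrite('pics/c3.png',np.hstack([a(t,220,140,80,90),a(s,340,130,80,90)]))
E
```

```text
time: 2.48
position: [0.5296, 0.1561, 0.1516]
tool_rot: [2.54, 1.847, 0.001]
ft_force: [-0.9, 0.5, -0.0]
grip_width: 0.751
t 2.48 p [529.59 156.14 151.63] yaw 1.2574 tilt [ 0.0014 -0.0007] f [-0.88  0.53 -0.03] tq [-0.08  -0.031  0.018] w 65.3 q7 [ 0.379 -0.808]
t 2.48 d mm [ 3.9 -3.3 88.6] rv [ 0.0015  0.0002 -0.0076]
```

View pics/c3.png

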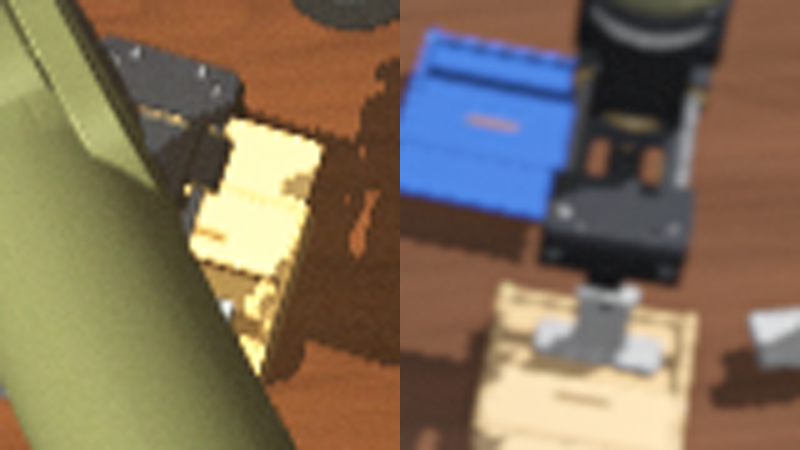

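```bash
python3 -m handwheel '[[0,0,0,0,0,0,-0.5],[0,0,0,0,0,0,-0.5]]' ; python3 -c "
from h import *
st();go(.5278,.1608,.063,1.265)"
```

```text
time: 2.82
position: [0.5289, 0.1575, 0.1513]
tool_rot: [2.539, 1.849, 0.001]
ft_force: [0.7, -0.0, -0.6]
grip_width: 0.751
t 2.83 p [528.94 157.5  151.28] yaw 1.2591 tilt [ 0.0014 -0.0003] f [ 0.75 -0.03 -0.61] tq [ 0.006 -0.072 -0.068] w 65.3 q7 [ 0.378 -0.809]
t 2.83 d mm [ 2.8 -2.2 88.3] rv [ 0.0014 -0.0001 -0.0059]
```

```bash
python3 -m handwheel '[[3,-2,50,0,0,-0.006,-0.5],[3,-2,80,0,0,-0.006,-0.5],[3,-2,88,0,0,-0.006,-0.5],[3,-2,88,0,0,-0.006,-0.5],[3,-2,88,0,0,-0.006,-0.5]]'
python3 - <<'E'
from h import *
st();go(.5278,.1608,.063,1.265)
s=ctrl.get_image('scene')[:,:,::-1]
st()
crop(s,340,130,80,90,6,'pics/c4.png')
E
```

```text
time: 3.45
position: [0.5286, 0.1617, 0.064]
tool_rot: [2.532, 1.857, 0.004]
ft_force: [0.1, 1.1, 0.5]
grip_width: 0.75
t 3.45 p [528.63 161.73  64.04] yaw 1.2657 tilt [0.0025 0.0004] f [0.09 1.08 0.48] tq [-0.048 -0.082  0.007] w 65.3 q7 [ 0.325 -0.883]
t 3.45 d mm [-1.1 -0.5  1. ] rv [ 0.0023 -0.0011  0.0007]
t 3.5 p [528.6  161.66  64.03] yaw 1.2656 tilt [0.0026 0.0003] f [ 0.71  0.93 -0.32] tq [-0.016 -0.055  0.05 ] w 64.9 q7 [ 0.325 -0.883]
```

View pics/c4.png

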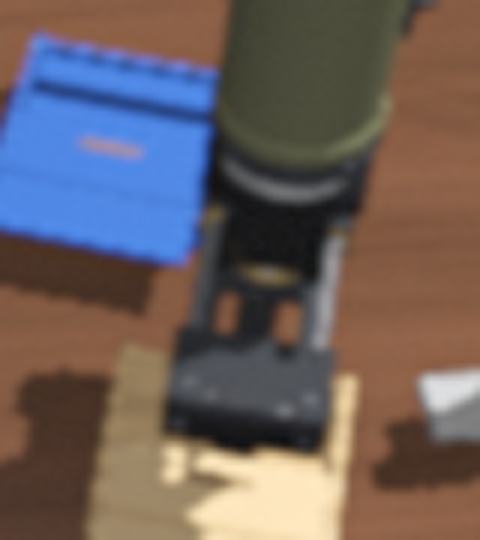

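```bash
python3 -m handwheel '[[-1,-0.5,1,0,0,0,0.3],[-1,-0.5,1,0,0,0,1],[-1,-0.5,1,0,0,0,1],[-1,-0.5,1,0,0,0,1],[-1,-0.5,1,0,0,0,1],[-1,-0.5,1,0,0,0,1],[-1,-0.5,1,0,0,0,1]]' 60
python3 - <<'E'
from h import *
st()
E
```

```text
time: 4.38
position: [0.5268, 0.1605, 0.0615]
tool_rot: [2.533, 1.858, 0.0]
ft_force: [0.0, -0.3, -0.7]
grip_width: 0.133
t 4.38 p [526.76 160.54  61.5 ] yaw 1.2659 tilt [ 0.0001 -0.0001] f [ 0.05 -0.28 -0.65] tq [-0.073 -0.166  0.005] w 11.6 q7 [ 0.326 -0.882]
```

```bash
python3 -m handwheel '[[0,0,-20,0,0,0,1],[0,0,-50,0,0,0,1],[0,0,-90,0,0,0,1],[0,0,-90,0,0,0,1],[0,0,-90,0,0,0,1]]' 60
python3 - <<'E'
from h import *
st();go(.5024,-.1885,.150,.405)
s=ctrl.get_image('scene')[:,:,::-1];t=ctrl.get_image('top')[:,:,::-1]
a=lambda im,x,y,w,h:cv2.resize(im[y:y+h,x:x+w],(w*5,h*5),interpolation=cv2.INTER_CUBIC)
cv2.imwrite('pics/c5.png',np.hstack([a(t,220,140,80,90),a(s,340,130,80,90)]))
E
```

```text
time: 5.0
position: [0.5263, 0.1603, 0.1515]
tool_rot: [2.533, 1.858, -0.001]
ft_force: [-0.5, 0.5, -1.3]
grip_width: 0.136
t 5.0 p [526.35 160.26 151.54] yaw 1.2657 tilt [-0.0002 -0.0007] f [-0.48  0.47 -1.26] tq [-0.023 -0.032  0.024] w 11.8 q7 [ 0.379 -0.808]
t 5.0 d mm [-339.8   81.9    1.8] rv [4.000e-04 7.000e-04 8.607e-01]
```

View pics/c5.png

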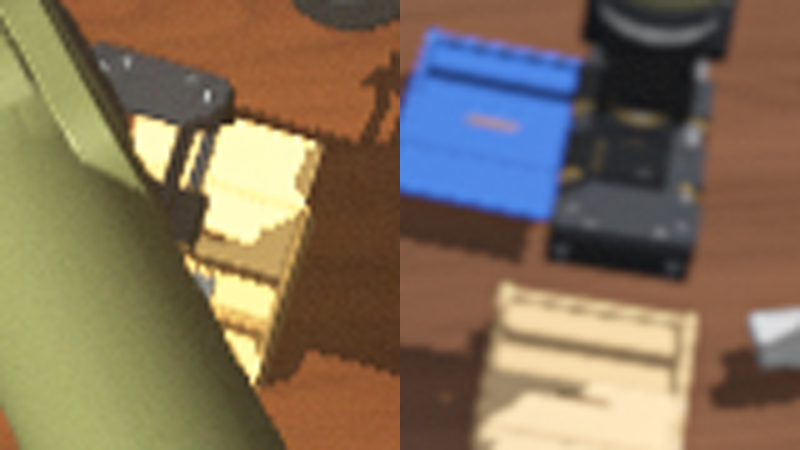

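```bash
python3 -m handwheel '[[-340,82,2,0,0,0.861,1],[-340,82,2,0,0,0.861,1],[-340,82,2,0,0,0.861,1],[-340,82,2,0,0,0.861,1],[-340,82,2,0,0,0.861,1],[-340,82,2,0,0,0.861,1],[-340,82,2,0,0,0.861,1],[-340,82,2,0,0,0.861,1],[-340,82,2,0,0,0.861,1],[-340,82,2,0,0,0.861,1]]'
python3 - <<'E'
from h import *
st();go(.5024,-.1885,.150,.405)
s=ctrl.get_image('scene')[:,:,::-1];t=ctrl.get_image('top')[:,:,::-1]
cv2.imwrite('pics/s6.png',s);cv2.imwrite('pics/t6.png',t)
a=lambda im,x,y,w,h:cv2.resize(im[y:y+h,x:x+w],(w*5,h*5),interpolation=cv2.INTER_CUBIC)
cv2.imwrite('pics/c6.png',np.hstack([a(t,330,150,80,90),a(s,230,130,80,90)]))
E
```

```text
time: 6.35
position: [0.503, -0.1871, 0.1495]
tool_rot: [-3.077, -0.635, 0.0]
ft_force: [1.1, -0.6, -2.4]
grip_width: 0.131
t 6.35 p [ 503.04 -187.08  149.49] yaw 0.4071 tilt [-0.0001  0.0001] f [ 1.06 -0.63 -2.37] tq [ 0.036  0.033 -0.016] w 11.4 q7 [ 0.772 -0.932]
t 6.35 d mm [-1.1  1.1 -0.5] rv [-0.0001  0.0001  0.0021]
```

View pics/c6.png

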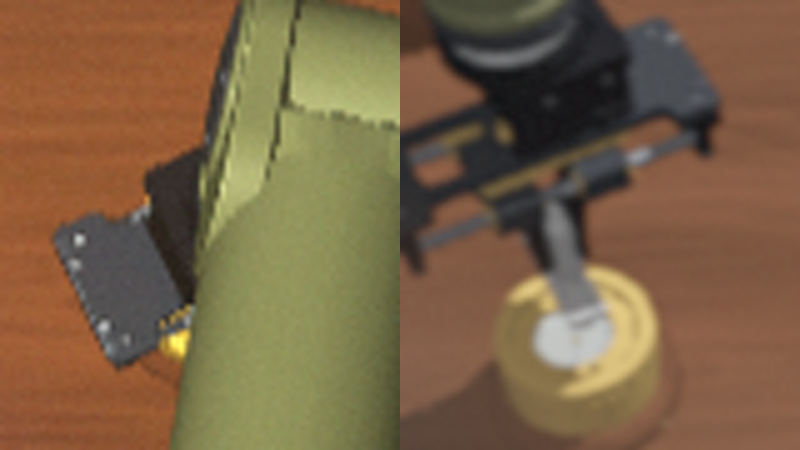

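```bash
cat >> h.py <<'E'
def model(o,yaw):
    c,s=np.cos(yaw),np.sin(yaw)
    def b(hx,hy,zs): return [np.array([o[0]+c*x-s*y,o[1]+s*x+c*y,o[2]+z]) for z in zs for x,y in((-hx,-hy),(hx,-hy),(hx,hy),(-hx,hy))]
    return b(.038,.012,(.012,.020)),b(.017,.006,(.020,.072)),[ [np.array([o[0]+sg*c*.03,o[1]+sg*s*.03,o[2]+z]) for z in(0,.012)] for sg in(-1,1)]
def overlay(n,img,o,yaw,x0,y0,w,h,s,name,col=(0,0,255)):
    im=cv2.resize(img[y0:y0+h,x0:x0+w],None,fx=s,fy=s,interpolation=cv2.INTER_CUBIC)
    def ln(p,q):
        a,b=((proj(n,np.array([p,q]))-[x0,y0]+.5)*s-.5)
        cv2.line(im,tuple(int(round(v)) for v in a),tuple(int(round(v)) for v in b),col,1)
    B,H,P=model(o,yaw)
    for Q in(B,H):
        for i in range(4): ln(Q[i],Q[(i+1)%4]);ln(Q[4+i],Q[4+(i+1)%4]);ln(Q[i],Q[i+4])
    for p in P: ln(*p)
    cv2.imwrite(name,im)
E
python3 - <<'E'
from h import *
s=cv2.imread('pics/s6.png')
crop(s,245,160,60,62,9,'pics/c7a.png')
overlay('scene',s,(.503,-.187,.102),.407,245,160,60,62,9,'pics/c7.png')
cv2.imwrite('pics/c7.png',np.hstack([cv2.imread('pics/c7a.png')[:,:400],cv2.imread('pics/c7.png')[:,:400]]))
E
```

```text
(no output)
```

View pics/c7.png

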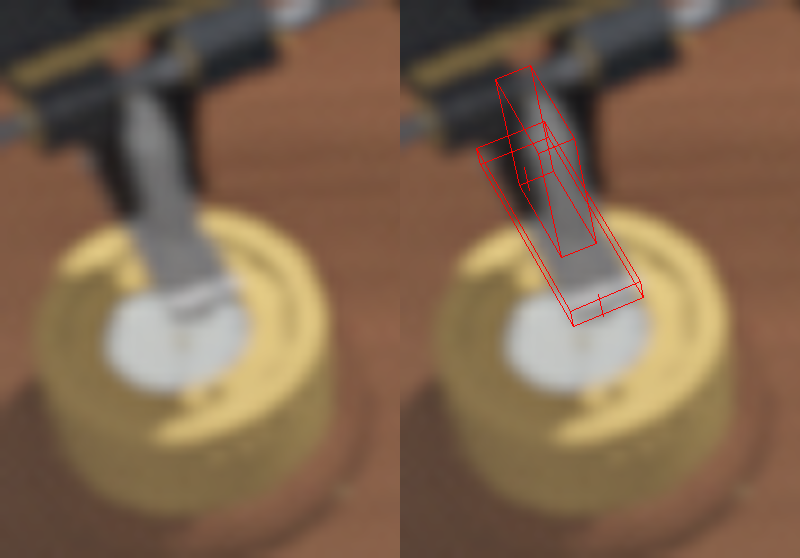

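Run:
```python
from h import *
def cen(im,u,v,r=2):
    g=im.astype(float).sum(2) ; u0,v0=int(round(u)),int(round(v))
    p=g[v0-r:v0+r+1,u0-r:u0+r+1]; b=np.percentile(p,70); w=np.clip(b-p-20,0,None)
    yy,xx=np.mgrid[v0-r:v0+r+1,u0-r:u0+r+1]; print(p.round().astype(int)) ;return (w*xx).sum()/w.sum(),(w*yy).sum()/w.sum()
t=cv2.imread('pics/top0.png');s=cv2.imread('pics/scene0.png')
for n,im,l in(('top',t,[(368.4,195.8),(377.2,214.6)]),('scene',s,[(260.7,189.9),(268.4,203.2)])):
    c=[cen(im,*p) for p in l];P=ray(n,c,.056 if 0 else .058);d=P[0]-P[1]
    print(n,c,P*1000,P.mean(0)*1000,np.linalg.norm(d),np.arctan2(d[1],d[0]))
```

```text
[[549 547 585 563 579]
 [579 578 449 392 575]
 [576 576 316 340 580]
 [575 581 541 542 555]
 [582 580 597 621 669]]
[[667 640 614 572 583]
 [595 554 288 456 582]
 [586 560 219 375 579]
 [581 590 522 536 580]
 [586 582 507 572 578]]
top [(np.float64(368.4715064420218), np.float64(195.64767096134787)), (np.float64(377.29555428353365), np.float64(214.7985117344018))] [[ 530.23331242 -177.23259691   58.        ]
 [ 474.04053332 -200.75087076   58.        ]] [ 502.13692287 -188.99173383   58.        ] 0.060915824116685 0.39637639841413114
[[474 485 495 521 541]
 [502 478 468 494 518]
 [519 479 449 461 470]
 [509 475 453 464 480]
 [479 479 500 530 551]]
[[572 574 565 554 539]
 [557 547 520 507 518]
 [530 497 447 452 496]
 [517 492 455 466 508]
 [525 515 507 514 529]]
scene [(np.float64(261.1897233201581), np.float64(190.21343873517787)), (np.float64(268.3874538745388), np.float64(203.4464944649446))] [[ 477.50077788 -197.99592715   58.        ]
 [ 529.84908668 -176.62617405   58.        ]] [ 503.67493228 -187.3110506    58.        ] 0.05654212395639848 -2.754018145126675
```

```bash
python3 -m handwheel '[[-1,1,30,0,0,0.006,1],[-1,1,38,0,0,0.006,1],[-1,1,38,0,0,0.006,1],[-1,1,38,0,0,0.006,1],[-1,1,38,0,0,0.006,1]]'
python3 - <<'E'
from h import *
st();go(.5024,-.1886,.1115,.40)
s=ctrl.get_image('scene')[:,:,::-1]
cv2.imwrite('pics/s8.png',s)
p=ctrl.get_state()['position'];st()
crop(s,245,160,60,62,9,'pics/c7a.png')
overlay('scene',s,(p[0],p[1],p[2]-.0475),.40,245,160,60,62,9,'pics/c8.png')
cv2.imwrite('pics/c8.png',np.hstack([cv2.imread('pics/c7a.png')[:,:400],cv2.imread('pics/c8.png')[:,:400]]))
E
```

```text
time: 7.08
position: [0.5029, -0.1899, 0.1125]
tool_rot: [3.078, 0.622, 0.002]
ft_force: [-0.9, -0.6, -1.2]
grip_width: 0.134
t 7.08 p [ 502.91 -189.87  112.48] yaw 0.3989 tilt [ 0.0014 -0.0008] f [-0.93 -0.57 -1.21] tq [0.025 0.008 0.024] w 11.7 q7 [ 0.766 -0.954]
t 7.08 d mm [ 0.  -1.4  1. ] rv [ 0.0013 -0.001  -0.0011]
t 7.12 p [ 502.8  -189.85  112.32] yaw 0.3989 tilt [ 0.0012 -0.0007] f [ 0.1  -0.12 -1.45] tq [-0.036 -0.075  0.015] w 11.3 q7 [ 0.766 -0.954]
```

View pics/c8.png

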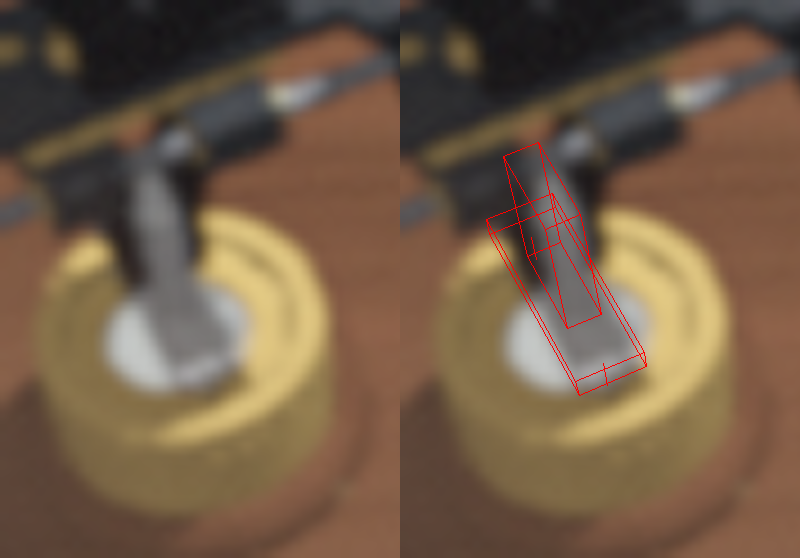

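```bash
cat > fit.py <<'E'
from h import *
from scipy.ndimage import map_coordinates,gaussian_filter
from scipy.optimize import minimize
def grad(im):
    g=gaussian_filter(im.astype(float),(0.6,0.6,0)); return np.sqrt(sum(np.gradient(g[:,:,c])[0]**2+np.gradient(g[:,:,c])[1]**2 for c in range(3)))
def samp(G,n,P):
    p=proj(n,P);return map_coordinates(G,[p[:,1],p[:,0]],order=1)
def circ(c,r,z,n=120):
    a=np.linspace(0,2*np.pi,n,endpoint=False);return np.c_[c[0]+r*np.cos(a),c[1]+r*np.sin(a),np.full(n,z)]
if __name__=='__main__':
    for n,f in(('top','top0'),('scene','scene0')):
        G=grad(cv2.imread(f'pics/{f}.png'))
        for nm,L in(('rim',[(.048,.062)]),('inner',[(.0235,.0565)]),('both',[(.048,.062),(.0235,.0565)])):
            best=max(((np.mean([samp(G,n,circ((x,y),r,z)).mean() for r,z in L]),x,y) for x in np.arange(.497,.508,.0005) for y in np.arange(-.194,-.183,.0005)))
            print(n,nm,best)
    G=grad(cv2.imread('pics/s8.png'))
    k=np.linspace(0,1,40)[:,None]
    res=[]
    for dx in np.arange(-.004,.0041,.0005):
        for dy in np.arange(-.004,.0041,.0005):
          for dz in (-.002,-.001,0,.001,.002):
            o=np.array([.5028+dx,-.18985+dy,.1123-.0475+dz]);B,H,P=model(o,.40)
            # local idx: 0(-,-)1(+,-)2(+,+)3(-,+); bottom 0-3 top 4-7
            E=[(B[5],B[6]),(B[1],B[2]),((B[4]+B[5])/2,B[5]),((B[6]+B[7])/2,B[6])]
            res.append((np.mean([samp(G,'scene',a+(b-a)*k).mean() for a,b in E]),dx,dy,dz))
    res.sort(reverse=True)
    for r in res[:8]:print(np.round(r,4))
E
python3 fit.py
```

```text
top rim (np.float64(88.29808936678221), np.float64(0.502), np.float64(-0.1885))
top inner (np.float64(56.1168722621047), np.float64(0.502), np.float64(-0.189))
top both (np.float64(71.99485694102758), np.float64(0.502), np.float64(-0.1885))
scene rim (np.float64(46.59758863167435), np.float64(0.501), np.float64(-0.188))Traceback (most recent call last):
  File "fit.py", line 14, in <module>
    best=max(((np.mean([samp(G,n,circ((x,y),r,z)).mean() for r,z in L]),x,y) for x in np.arange(.497,.508,.0005) for y in np.arange(-.194,-.183,.0005)))
  File "fit.py", line 14, in <genexpr>
    best=max(((np.mean([samp(G,n,circ((x,y),r,z)).mean() for r,z in L]),x,y) for x in np.arange(.497,.508,.0005) for y in np.arange(-.194,-.183,.0005)))
                        ~~~~^^^^^^^^^^^^^^^^^^^^^
  File "fit.py", line 7, in samp
    p=proj(n,P);return map_coordinates(G,[p[:,1],p[:,0]],order=1)
  File "h.py", line 8, in proj
    K,k,c,Rm=cam(n);P=np.atleast_2d(P)
             ~~~^^^
  File "h.py", line 5, in cam
    m=ctrl.camera_model(n);return m['mtx'],m['k1'],np.array(m['xyz']),R.from_rotvec(m['orientation']).as_matrix()
ValueError: time passes only in moves, steps and waits
```

Some call quota in a script; cache the camera model.

```bash
sed -i 's/^def cam(n):/import functools\n@functools.lru_cache(None)\ndef cam(n):/' h.py; python3 fit.py; python3 -c "
from h import *
st()"
```

```text
top rim (np.float64(88.29808936678221), np.float64(0.502), np.float64(-0.1885))
top inner (np.float64(56.1168722621047), np.float64(0.502), np.float64(-0.189))
top both (np.float64(71.99485694102758), np.float64(0.502), np.float64(-0.1885))
scene rim (np.float64(46.59758863167435), np.float64(0.501), np.float64(-0.188))
scene inner (np.float64(25.45772719446727), np.float64(0.5025), np.float64(-0.188))
scene both (np.float64(35.847943118739664), np.float64(0.5015000000000001), np.float64(-0.188))
[ 3.45658e+01  4.00000e-03  1.50000e-03 -2.00000e-03]
[ 3.44934e+01  4.00000e-03  2.00000e-03 -2.00000e-03]
[ 3.44053e+01  4.00000e-03  1.00000e-03 -2.00000e-03]
[ 3.43306e+01  3.50000e-03  1.50000e-03 -2.00000e-03]
[ 3.42498e+01  3.50000e-03  1.00000e-03 -2.00000e-03]
[ 3.42076e+01  4.00000e-03  1.50000e-03 -1.00000e-03]
[ 3.42053e+01  4.00000e-03  2.50000e-03 -2.00000e-03]
[ 3.41862e+01  3.50000e-03  2.00000e-03 -2.00000e-03]
t 7.12 p [ 502.8  -189.85  112.32] yaw 0.3989 tilt [ 0.0012 -0.0007] f [ 0.1  -0.12 -1.45] tq [-0.036 -0.075  0.015] w 11.3 q7 [ 0.766 -0.954]
```

```bash
python3 -m handwheel '[[-0.4,-1.7,2,0,0,0,1],[-0.4,-1.7,4,0,0,0,1],[-0.4,-1.7,6,0,0,0,1],[-0.4,-1.7,6,0,0,0,1],[-0.4,-1.7,6,0,0,0,1]]'
python3 - <<'E'
from h import *
st()
E
```

```text
time: 7.75
position: [0.5013, -0.1883, 0.1055]
tool_rot: [3.079, 0.622, -0.0]
ft_force: [-0.5, 0.3, -1.1]
grip_width: 0.13
t 7.75 p [ 501.27 -188.26  105.51] yaw 0.3989 tilt [-0.0001 -0.    ] f [-0.54  0.3  -1.1 ] tq [-0.014 -0.056 -0.061] w 11.3 q7 [ 0.764 -0.959]
```

```bash
python3 -m handwheel '[[0.4,0,0.5,0,0,0,1],[0.4,0,1,0,0,0,1],[0.4,0,1,0,0,0,1]]'
python3 - <<'E'
from h import *
st()
E
python3 -m handwheel '[[0,0,0.5,0,0,0,1],[0,0,1,0,0,0,1],[0,0,1,0,0,0,1]]'
python3 - <<'E'
from h import *
st()
E
```

```text
time: 8.12
position: [0.5016, -0.1883, 0.1045]
tool_rot: [3.079, 0.622, -0.0]
ft_force: [-0.0, -0.2, -2.5]
grip_width: 0.133
t 8.12 p [ 501.58 -188.27  104.53] yaw 0.3988 tilt [-0.     -0.0002] f [-0.03 -0.19 -2.53] tq [-0.099 -0.016  0.018] w 11.5 q7 [ 0.763 -0.96 ]
time: 8.5
position: [0.5015, -0.1882, 0.1035]
tool_rot: [3.079, 0.622, -0.0]
ft_force: [0.3, -0.5, -1.4]
grip_width: 0.133
t 8.5 p [ 501.55 -188.23  103.48] yaw 0.3987 tilt [-0.0001 -0.0002] f [ 0.27 -0.51 -1.41] tq [-0.151 -0.017 -0.014] w 11.6 q7 [ 0.763 -0.961]
```

```bash
python3 -m handwheel '[[0,0,0.5,0,0,0,1],[0,0,1,0,0,0,1],[0,0,1,0,0,0,1]]'
python3 - <<'E'
from h import *
st()
E
python3 -m handwheel '[[0,0,0.5,0,0,0,1],[0,0,1,0,0,0,1],[0,0,1,0,0,0,1]]'
python3 - <<'E'
from h import *
st()
E
```

```text
time: 8.88
position: [0.5016, -0.1883, 0.1025]
tool_rot: [3.079, 0.622, -0.0]
ft_force: [-1.0, -1.4, -2.5]
grip_width: 0.129
t 8.88 p [ 501.58 -188.26  102.51] yaw 0.3987 tilt [-0.0001 -0.0002] f [-1.02 -1.36 -2.47] tq [-0.202  0.03  -0.039] w 11.2 q7 [ 0.763 -0.961]
time: 9.25
position: [0.5016, -0.1883, 0.1015]
tool_rot: [3.079, 0.622, -0.0]
ft_force: [-0.9, -2.0, -2.0]
grip_width: 0.134
t 9.25 p [ 501.59 -188.25  101.52] yaw 0.3987 tilt [-0.     -0.0002] f [-0.95 -2.05 -1.99] tq [-0.249  0.086 -0.016] w 11.6 q7 [ 0.762 -0.962]
```

```bash
python3 -m handwheel '[[-0.3,0.3,0,0,0,0,1],[-0.3,0.3,0.6,0,0,0,1],[-0.3,0.3,0.6,0,0,0,1]]'
python3 - <<'E'
from h import *
st()
s=ctrl.get_image('scene')[:,:,::-1]
p=ctrl.get_state()['position']
crop(s,245,160,60,62,9,'pics/c7a.png')
overlay('scene',s,(p[0],p[1],p[2]-.0475),.40,245,160,60,62,9,'pics/c9.png')
cv2.imwrite('pics/c9.png',np.hstack([cv2.imread('pics/c7a.png')[:,:400],cv2.imread('pics/c9.png')[:,:400]]))
E
```

```text
time: 9.62
position: [0.5015, -0.1883, 0.1008]
tool_rot: [-3.079, -0.623, -0.0]
ft_force: [0.2, -0.6, -1.6]
grip_width: 0.134
t 9.62 p [ 501.49 -188.3   100.83] yaw 0.399 tilt [-0.      0.0002] f [ 0.24 -0.58 -1.65] tq [-0.102 -0.033 -0.016] w 11.7 q7 [ 0.763 -0.961]
```

View pics/c9.png

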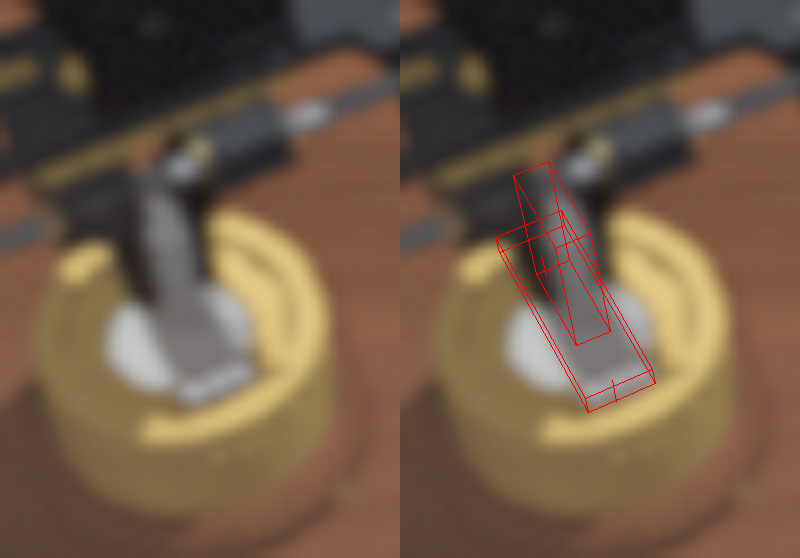

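```bash
python3 -m handwheel '[[0,0,0.4,0,0,0,1],[0,0,0.4,0,0,0,1]]'
python3 - <<'E'
from h import *
st()
E
python3 -m handwheel '[[0,0,0.5,0,0,0,1],[0,0,0.5,0,0,0,1]]'
python3 - <<'E'
from h import *
st()
E
```

```text
time: 9.93
position: [0.5015, -0.1884, 0.1005]
tool_rot: [-3.079, -0.622, -0.0]
ft_force: [0.4, -0.1, -1.1]
grip_width: 0.132
t 9.93 p [ 501.49 -188.41  100.51] yaw 0.3989 tilt [0. 0.] f [ 0.36 -0.11 -1.06] tq [-0.018  0.032 -0.036] w 11.5 q7 [ 0.762 -0.961]
time: 10.18
position: [0.5015, -0.1884, 0.1004]
tool_rot: [3.079, 0.622, 0.0]
ft_force: [-1.5, 0.4, 2.4]
grip_width: 0.134
t 10.18 p [ 501.54 -188.42  100.38] yaw 0.3989 tilt [ 0.0001 -0.0001] f [-1.52  0.36  2.42] tq [0.19  0.296 0.025] w 11.6 q7 [ 0.762 -0.962]
```

```bash
python3 -m handwheel '[[0,0,-0.6,0,0,0.03,1],[0,0,-0.6,0,0,0.06,1],[0,0,-0.6,0,0,0.09,1],[0,0,-0.6,0,0,0.12,1],[0,0,-0.6,0,0,0.12,1]]'
python3 - <<'E'
from h import *
st()
E
```

```text
time: 10.8
position: [0.5015, -0.1886, 0.1006]
tool_rot: [3.111, 0.436, -0.0]
ft_force: [0.3, -0.6, -1.0]
grip_width: 0.13
t 10.8 p [ 501.46 -188.64  100.57] yaw 0.2782 tilt [-0.     -0.0002] f [ 0.31 -0.61 -1.02] tq [-0.204 -0.064  0.04 ] w 11.3 q7 [ 0.75  -1.079]
```

```bash
python3 -m handwheel '[[0,0,0,0,0,0.04,1],[0,0,0,0,0,0.08,1],[0,0,0,0,0,0.12,1],[0,0,0,0,0,0.12,1]]'
python3 - <<'E'
from h import *
st()
E
python3 -m handwheel '[[0,0,0,0,0,0.03,1],[0,0,0,0,0,0.06,1],[0,0,0,0,0,0.09,1],[0,0,0,0,0,0.09,1]]'
python3 - <<'E'
from h import *
st()
E
```

```text
time: 11.3
position: [0.5014, -0.1886, 0.1006]
tool_rot: [3.132, 0.25, -0.0]
ft_force: [0.9, 0.0, -1.5]
grip_width: 0.133
t 11.3 p [ 501.43 -188.58  100.59] yaw 0.1591 tilt [-0.0001 -0.0001] f [ 0.94  0.04 -1.54] tq [-0.206 -0.016  0.07 ] w 11.6 q7 [ 0.738 -1.195]
time: 11.8
position: [0.5014, -0.1886, 0.1006]
tool_rot: [3.14, 0.107, -0.0]
ft_force: [-1.1, -0.8, -2.1]
grip_width: 0.135
t 11.8 p [ 501.4  -188.55  100.6 ] yaw 0.0683 tilt [-0.0001 -0.    ] f [-1.13 -0.81 -2.07] tq [-0.165 -0.008  0.015] w 11.7 q7 [ 0.728 -1.283]
```

```bash
python3 -m handwheel '[[0,0,0,0,0,0.04,1],[0,0,0,0,0,0.08,1],[0,0,0,0,0,0.12,1]]'
python3 - <<'E'
from h import *
st()
E
python3 -m handwheel '[[0,0,0,0,0,0.04,1],[0,0,0,0,0,0.08,1]]'
python3 - <<'E'
from h import *
st()
E
```

```text
time: 12.18
position: [0.5014, -0.1885, 0.1006]
tool_rot: [3.14, -0.082, -0.0]
ft_force: [-0.5, -0.2, -1.9]
grip_width: 0.132
t 12.18 p [ 501.41 -188.49  100.61] yaw -0.0522 tilt [-0.0001 -0.    ] f [-0.53 -0.22 -1.91] tq [-0.169  0.019  0.092] w 11.5 q7 [ 0.716 -1.401]
time: 12.42
position: [0.5014, -0.1884, 0.1006]
tool_rot: [-3.135, 0.208, 0.0]
ft_force: [0.6, 0.5, -1.2]
grip_width: 0.131
t 12.43 p [ 501.41 -188.44  100.6 ] yaw -0.1322 tilt [-0.0002  0.    ] f [ 0.56  0.54 -1.23] tq [-0.155  0.007  0.183] w 11.4 q7 [ 0.708 -1.479]
```

```bash
for i in 1; do python3 -m handwheel '[[0,0,0,0,0,0.02,1],[0,0,0,0,0,0.04,1]]' >/dev/null; python3 -c "
from h import *
st()"; done;  python3 -m handwheel '[[0,0,0,0,0,0.04,1]]' >/dev/null; python3 -c "
from h import *
st()"
```

```text
t 12.68 p [ 501.41 -188.42  100.59] yaw -0.1718 tilt [-0.0002  0.0001] f [ 0.84 -0.24 -1.87] tq [-0.093  0.017  0.124] w 11.4 q7 [ 0.704 -1.517]
t 12.8 p [ 501.45 -188.4   100.63] yaw -0.2124 tilt [-0.0001  0.0001] f [ 0.26 -0.73 -1.69] tq [-0.042  0.09   0.132] w 11.4 q7 [ 0.7   -1.557]
```

Still free running (~0.1). Continue in 0.1 steps.

```bash
python3 -m handwheel '[[0,0,0,0,0,0.05,1],[0,0,0,0,0,0.1,1]]' >/dev/null; python3 -c "
from h import *
st()"; python3 -m handwheel '[[0,0,0,0,0,0.04,1]]' >/dev/null; python3 -c "
from h import *
st()"
```

```text
t 13.05 p [ 501.42 -188.35  100.6 ] yaw -0.3128 tilt [-0.0002  0.0001] f [ 0.1   0.02 -1.65] tq [-0.054 -0.058  0.146] w 11.6 q7 [ 0.69  -1.655]
t 13.18 p [ 501.42 -188.35  100.6 ] yaw -0.3526 tilt [-0.0002  0.0002] f [ 0.68 -0.68 -2.21] tq [-0.12  -0.021  0.146] w 11.6 q7 [ 0.686 -1.694]
```

```bash
python3 -m handwheel '[[0,0,0,0,0,0.04,1]]' >/dev/null; python3 -c "
from h import *
st()"; python3 -m handwheel '[[0,0,0,0,0,0.04,1]]' >/dev/null; python3 -c "
from h import *
st()"
```

```text
t 13.3 p [ 501.42 -188.33  100.61] yaw -0.3925 tilt [-0.0002  0.0002] f [ 0.05 -0.59 -2.48] tq [-0.006  0.024  0.133] w 11.4 q7 [ 0.682 -1.733]
t 13.43 p [ 501.46 -188.29  100.59] yaw -0.4325 tilt [-0.0001  0.0002] f [-0.16  0.06 -1.61] tq [-0.036 -0.037  0.121] w 11.6 q7 [ 0.678 -1.772]
```

```bash
python3 -m handwheel '[[0,0,0,0,0,0.04,1],[0,0,0,0,0,0.08,1]]' >/dev/null; python3 -c "
from h import *
st()"
```

```text
t 13.68 p [ 501.47 -188.26  100.62] yaw -0.5125 tilt [-0.0001  0.0003] f [ 0.73  0.88 -2.04] tq [0.041 0.038 0.237] w 11.6 q7 [ 0.67 -1.85]
```

```bash
python3 -m handwheel '[[0,0,0,0,0,0.04,1]]' >/dev/null; python3 -c "
from h import *
st()"
```

```text
t 13.8 p [ 501.47 -188.24  100.6 ] yaw -0.5524 tilt [-0.0001  0.0003] f [ 0.18 -0.24 -1.64] tq [ 0.028 -0.02   0.131] w 11.7 q7 [ 0.666 -1.889]
```

```bash
python3 -m handwheel '[[0,0,0,0,0,0.04,1]]' >/dev/null; python3 -c "
from h import *
st()"
```

```text
t 13.93 p [ 501.5  -188.25  100.62] yaw -0.5925 tilt [-0.      0.0003] f [ 0.23  0.05 -1.89] tq [ 0.038 -0.002  0.189] w 11.5 q7 [ 0.662 -1.928]
```

```bash
python3 -m handwheel '[[0,0,0,0,0,0.04,1]]' >/dev/null; python3 -c "
from h import *
st()"
```

```text
t 14.05 p [ 501.48 -188.17  100.58] yaw -0.6323 tilt [-0.0001  0.0003] f [ 0.73 -0.8  -2.89] tq [0.05  0.003 0.191] w 11.8 q7 [ 0.658 -1.967]
```

```bash
python3 -m handwheel '[[0,0,0,0,0,0.04,1]]' >/dev/null; python3 -c "
from h import *
st()"
```

```text
t 14.18 p [ 501.49 -188.17  100.58] yaw -0.672 tilt [-0.0001  0.0003] f [ 0.5  -0.28 -1.81] tq [0.111 0.022 0.316] w 11.3 q7 [ 0.654 -2.006]
```

```bash
python3 -m handwheel '[[0,0,0,0,0,0.03,1]]' >/dev/null; python3 -c "
from h import *
st()"
```

```text
t 14.3 p [ 501.48 -188.17  100.6 ] yaw -0.7018 tilt [-0.0001  0.0002] f [ 0.08  0.68 -2.42] tq [ 0.149 -0.051  0.356] w 11.5 q7 [ 0.652 -2.035]
```

```bash
python3 -m handwheel '[[0,0,0,0,0,0.03,1]]' >/dev/null; python3 -c "
from h import *
st()"
```

```text
t 14.43 p [ 501.5  -188.17  100.6 ] yaw -0.7319 tilt [-0.0001  0.0002] f [-0.13  1.16 -2.69] tq [0.298 0.025 0.432] w 11.7 q7 [ 0.649 -2.065]
```

```bash
python3 -m handwheel '[[0,0,0,0,0,0.03,1]]' >/dev/null; python3 -c "
from h import *
st()"
```

```text
t 14.55 p [ 501.51 -188.14  100.6 ] yaw -0.7622 tilt [-0.0001  0.0003] f [-0.55  0.58 -2.28] tq [ 0.292 -0.072  0.51 ] w 11.7 q7 [ 0.646 -2.094]
```

```bash
python3 -m handwheel '[[0,0,0,0,0,0.025,1]]' >/dev/null; python3 -c "
from h import *
st()"
```

```text
t 14.68 p [ 501.5  -188.19  100.61] yaw -0.7871 tilt [-0.0001  0.0002] f [ 0.47  0.77 -1.36] tq [ 0.362 -0.034  0.524] w 11.7 q7 [ 0.643 -2.119]
```

```bash
python3 -m handwheel '[[0,0,0,0,0,0,1]]' >/dev/null; python3 -c "
from h import *
st()"
```

```text
t 14.8 p [ 501.52 -188.13  100.61] yaw -0.7861 tilt [-0.      0.0003] f [ 0.67  1.94 -1.64] tq [ 0.457 -0.013  0.45 ] w 11.5 q7 [ 0.643 -2.118]
```

```bash
python3 -m handwheel '[[0,0,0,0,0,0.018,1]]' >/dev/null; python3 -c "
from h import *
st()"
```

```text
t 14.93 p [ 501.49 -188.18  100.61] yaw -0.8045 tilt [-0.0001  0.0003] f [ 0.97  1.68 -1.54] tq [ 0.51  -0.035  0.65 ] w 11.6 q7 [ 0.642 -2.136]
```

```bash
python3 -m handwheel '[[0,0,0,0,0,0,1],[0,0,0,0,0,0,1]]' >/dev/null; python3 -c "
from h import *
st()"
```

```text
t 15.18 p [ 501.52 -188.19  100.61] yaw -0.8039 tilt [-0.      0.0003] f [ 0.48  1.82 -2.38] tq [ 0.661 -0.11   0.55 ] w 11.6 q7 [ 0.642 -2.135]
```

```bash
python3 -m handwheel '[[0,0,0,0,0,-0.04,1]]' >/dev/null; python3 -c "
from h import *
st()"
```

```text
t 15.3 p [ 501.48 -188.21  100.59] yaw -0.7636 tilt [-0.      0.0005] f [ 0.84  1.86 -2.45] tq [ 0.674 -0.054  0.287] w 11.9 q7 [ 0.646 -2.095]
```

```bash
python3 -m handwheel '[[0,0,0,0,0,-0.02,1],[0,0,0,0,0,-0.02,1]]' >/dev/null; python3 -c "
from h import *
st()"
```

```text
t 15.55 p [ 501.47 -188.27  100.6 ] yaw -0.7446 tilt [-0.      0.0004] f [ 0.31  2.14 -1.99] tq [ 0.812 -0.106  0.317] w 11.6 q7 [ 0.648 -2.077]
```

```bash
python3 -m handwheel '[[-0.2,-0.2,0,0,0,-0.02,1],[-0.2,-0.2,0,0,0,-0.02,1]]' >/dev/null; python3 -c "
from h import *
st()"
```

```text
t 15.8 p [ 501.49 -188.23  100.64] yaw -0.7241 tilt [ 0.0001 -0.    ] f [ 0.96  2.49 -2.35] tq [ 0.753 -0.132  0.275] w 11.5 q7 [ 0.649 -2.057]
```

```bash
python3 -m handwheel '[[-0.1,-0.1,0,0,0,-0.02,1],[-0.1,-0.1,0,0,0,-0.02,1]]' >/dev/null; python3 -c "
from h import *
st()"
```

```text
t 16.05 p [ 501.44 -188.23  100.62] yaw -0.7041 tilt [ 0.0001 -0.0002] f [ 0.3   1.56 -2.36] tq [ 0.589 -0.228  0.297] w 11.0 q7 [ 0.651 -2.038]
```

```bash
python3 -m handwheel '[[0,0,0,0,0,-0.015,1],[0,0,0,0,0,-0.015,1]]' >/dev/null; python3 -c "
from h import *
st()"
```

```text
t 16.3 p [ 501.44 -188.24  100.63] yaw -0.6891 tilt [ 0.0001 -0.0002] f [ 0.54  0.91 -2.69] tq [ 0.523 -0.226  0.14 ] w 11.6 q7 [ 0.653 -2.023]
```

```bash
python3 -m handwheel '[[0,0,0,0,0,0,1]]' >/dev/null; python3 -c "
from h import *
st()"
```

```text
t 16.43 p [ 501.44 -188.2   100.64] yaw -0.6892 tilt [ 0.     -0.0002] f [ 0.38  1.79 -3.32] tq [ 0.595 -0.194  0.165] w 11.5 q7 [ 0.653 -2.023]
```

```bash
python3 -m handwheel '[[0,0,-2,0,0,0,1],[0,0,-5,0,0,0,1],[0,0,-10,0,0,0,1],[0,0,-25,0,0,0,1],[0,0,-50,0,0,0,1],[0,0,-50,0,0,0,1],[0,0,-50,0,0,0,1]]'
python3 - <<'E'
from h import *
st();go(.5268,.1605,.15,1.2659)
s=ctrl.get_image('scene')[:,:,::-1]
cv2.imwrite('pics/s10.png',s)
p=ctrl.get_state()['position']
crop(s,235,130,80,90,5,'pics/c7a.png')
overlay('scene',s,(p[0],p[1],p[2]-.0474),-.689,235,130,80,90,5,'pics/c10.png')
cv2.imwrite('pics/c10.png',np.hstack([cv2.imread('pics/c7a.png'),cv2.imread('pics/c10.png')]))
E
```

```text
time: 17.3
position: [0.5012, -0.1882, 0.1505]
tool_rot: [2.956, -1.061, -0.0]
ft_force: [0.0, 1.1, -1.2]
grip_width: 0.133
t 17.3 p [ 501.18 -188.25  150.53] yaw -0.6894 tilt [-0.0002 -0.0004] f [ 0.04  1.06 -1.17] tq [ 0.09   0.066 -0.007] w 11.5 q7 [ 0.661 -2.004]
t 17.3 d mm [-202.1 -285.4    0.4] rv [ 4.0000e-04  3.0000e-04 -1.9553e+00]
```

View pics/c10.png

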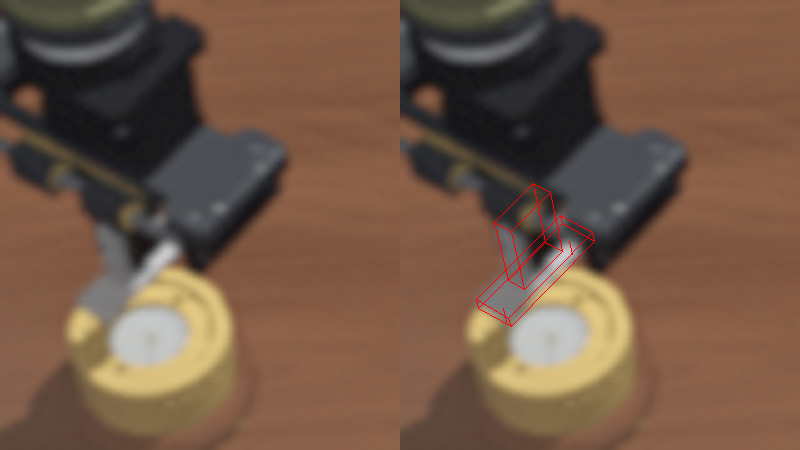

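```bash
python3 - <<'E'
from h import *
f=lambda x,y:((x+.5)/5-.5+235,(y+.5)/5-.5+130)
P=ray('scene',[f(180,297),f(120,370)],.058);d=P[0]-P[1];print(P,np.linalg.norm(d),np.arctan2(d[1],d[0]))
E
python3 -m handwheel '[[-202,-285,0,0,0,-1.955,1],[-202,-285,0,0,0,-1.955,1],[-202,-285,0,0,0,-1.955,1],[-202,-285,0,0,0,-1.955,1],[-202,-285,0,0,0,-1.955,1],[-202,-285,0,0,0,-1.955,1],[-202,-285,0,0,0,-1.955,1],[-202,-285,0,0,0,-1.955,1],[-202,-285,0,0,0,-1.955,1],[-202,-285,0,0,0,-1.955,1],[-202,-285,0,0,0,-1.955,1],[-202,-285,0,0,0,-1.955,1]]'
python3 - <<'E'
from h import *
st();go(.5268,.1605,.12,1.2659)
E
```

```text
[[ 0.47572359 -0.16924034  0.058     ]
 [ 0.52743296 -0.20569115  0.058     ]] 0.06326547932526219 2.527574391317473
time: 18.85
position: [0.5262, 0.16, 0.1497]
tool_rot: [-2.533, -1.856, 0.002]
ft_force: [-0.4, 0.4, -1.8]
grip_width: 0.132
t 18.85 p [526.23 159.98 149.66] yaw 1.2647 tilt [-0.0017 -0.0001] f [-0.43  0.41 -1.77] tq [-0.034 -0.084  0.005] w 11.5 q7 [ 0.4   -0.817]
t 18.85 d mm [ 0.7  0.4 29.7] rv [-0.0016  0.0007 -0.0012]
```

```bash
python3 -m handwheel '[[0.7,0.4,40,0,0,0,1],[0.7,0.4,60,0,0,0,1],[0.7,0.4,75,0,0,0,1],[0.7,0.4,80,0,0,0,1],[0.7,0.4,80,0,0,0,1]]'
python3 - <<'E'
from h import *
st();go(.5268,.1605,.0617,1.2659)
s=ctrl.get_image('scene')[:,:,::-1]
crop(s,340,130,80,90,6,'pics/c11.png')
E
```

```text
time: 19.48
position: [0.5276, 0.1611, 0.0709]
tool_rot: [2.533, 1.858, 0.001]
ft_force: [0.6, -0.0, -1.8]
grip_width: 0.13
t 19.48 p [527.62 161.07  70.88] yaw 1.2658 tilt [0.0003 0.0001] f [ 0.58 -0.   -1.84] tq [ 0.027 -0.05   0.011] w 11.3 q7 [ 0.352 -0.885]
t 19.48 d mm [-0.8 -0.6  9.2] rv [ 0.0003 -0.0002 -0.0001]
```

View pics/c11.png

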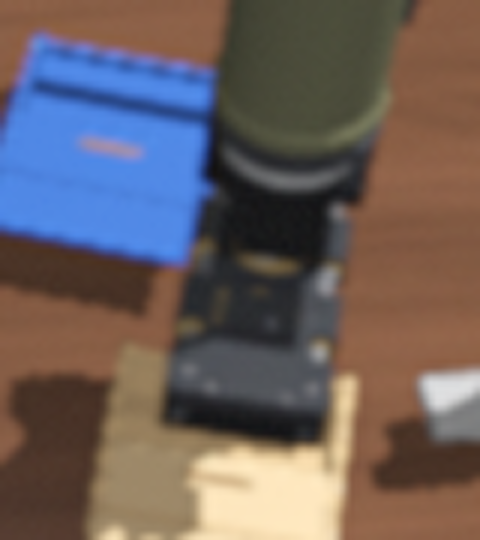

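Pins are now about 3 mm below the rail tops with no contact force, so they are in the slot. Lower the rest of the way.

```bash
python3 -m handwheel '[[-0.8,-0.6,4,0,0,0,1],[-0.8,-0.6,7,0,0,0,1],[-0.8,-0.6,9,0,0,0,1],[-0.8,-0.6,9.3,0,0,0,1],[-0.8,-0.6,9.3,0,0,0,1]]'; python3 -c "
from h import *
st()"
```

```text
time: 20.15
position: [0.5266, 0.1602, 0.0615]
tool_rot: [2.533, 1.858, -0.0]
ft_force: [-0.9, 0.1, 0.4]
grip_width: 0.138
t 20.15 p [526.64 160.16  61.48] yaw 1.2657 tilt [ 0.0001 -0.0003] f [-0.85  0.15  0.36] tq [-0.208  0.043  0.067] w 12.0 q7 [ 0.348 -0.892]
```

```bash
python3 -m handwheel '[[0,0,0,0,0,0,0.5],[0,0,0,0,0,0,0.3],[0,0,0,0,0,0,0],[0,0,0,0,0,0,-0.4],[0,0,0,0,0,0,-0.4]]'; python3 -c "
from h import *
st()"
```

```text
time: 20.78
position: [0.5266, 0.1603, 0.0613]
tool_rot: [2.533, 1.858, -0.0]
ft_force: [-0.1, 0.2, 0.6]
grip_width: 0.602
t 20.77 p [526.57 160.28  61.31] yaw 1.2658 tilt [ 0.     -0.0001] f [-0.13  0.19  0.62] tq [-0.022 -0.114  0.017] w 52.4 q7 [ 0.348 -0.892]
```

```bash
python3 -m handwheel '[[0,0,-30,0,0,0,-0.4],[0,0,-80,0,0,0,-0.4],[0,0,-130,0,0,0,-0.4],[0,0,-180,0,0,0,-0.4],[0,0,-180,0,0,0,-0.4],[0,0,-180,0,0,0,-0.4]]'
python3 - <<'E'
from h import *
st();go(.26,-.55,.24,.9)
E
```

```text
time: 21.52
position: [0.5263, 0.16, 0.2408]
tool_rot: [2.533, 1.858, -0.001]
ft_force: [1.1, -0.0, -0.7]
grip_width: 0.698
t 21.52 p [526.27 160.01 240.79] yaw 1.2657 tilt [-0.0005 -0.0007] f [ 1.1  -0.04 -0.71] tq [-0.029 -0.013  0.026] w 60.8 q7 [ 0.438 -0.763]
t 21.52 d mm [-757.2  -40.7    1.4] rv [-1.000e-04  8.000e-04  3.657e-01]
```

```bash
python3 -m handwheel '[[-757,-41,0,0,0,0.366,-0.4],[-757,-41,0,0,0,0.366,-0.4],[-757,-41,0,0,0,0.366,-0.4],[-757,-41,0,0,0,0.366,-0.4],[-757,-41,0,0,0,0.366,-0.4],[-757,-41,0,0,0,0.366,-0.4],[-757,-41,0,0,0,0.366,-0.4],[-757,-41,0,0,0,0.366,-0.4],[-757,-41,0,0,0,0.366,-0.4],[-757,-41,0,0,0,0.366,-0.4],[-757,-41,0,0,0,0.366,-0.4],[-757,-41,0,0,0,0.366,-0.4]]'; python3 -m handwheel '[[0,0,0,0,0,0,-0.4],[0,0,0,0,0,0,-0.4]]' >/dev/null
python3 - <<'E'
from h import *
st()
t=ctrl.get_image('top')[:,:,::-1];s=ctrl.get_image('scene')[:,:,::-1]
cv2.imwrite('pics/t12.png',t);cv2.imwrite('pics/s12.png',s)
a=lambda im,x,y,w,h:cv2.resize(im[y:y+h,x:x+w],(w*8,h*8),interpolation=cv2.INTER_CUBIC)
cv2.imwrite('pics/c12.png',np.hstack([a(t,225,155,50,64),a(t,348,180,50,64)]))
cv2.imwrite('pics/c13.png',np.hstack([a(s,350,178,50,60),a(s,242,172,50,60)]))
E
```

```text
time: 23.02
position: [0.2616, -0.5428, 0.239]
tool_rot: [-2.826, -1.365, 0.001]
ft_force: [0.7, -0.2, -0.4]
grip_width: 0.707
t 23.27 p [ 263.02 -540.67  239.2 ] yaw 0.8998 tilt [-0.0011  0.0039] f [-0.3   0.49 -0.36] tq [ 0.042 -0.086 -0.03 ] w 60.7 q7 [1.171 0.384]
```

View pics/c12.png

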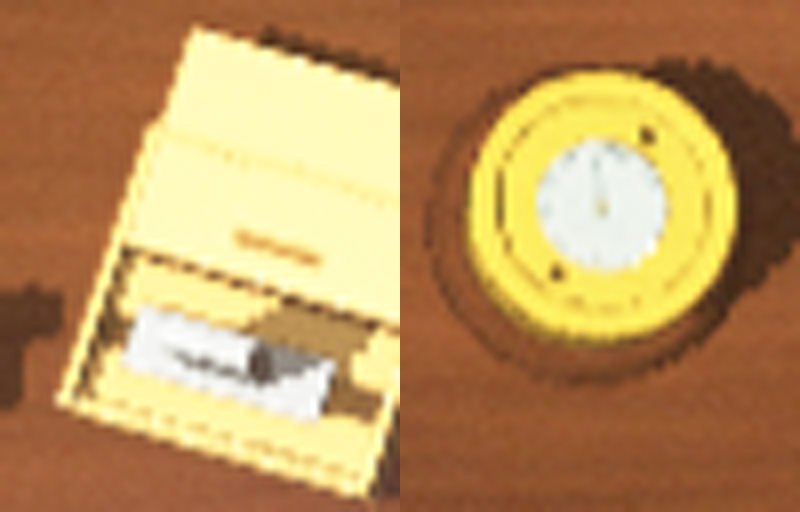

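View pics/c13.png

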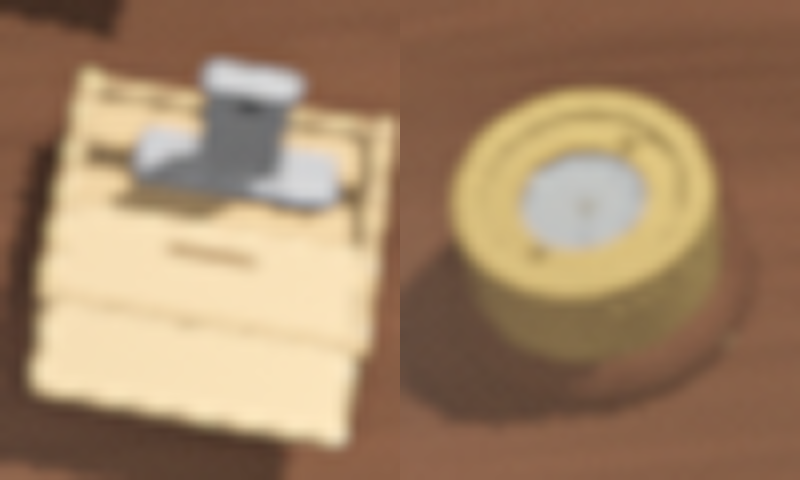

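View pics/s12.png

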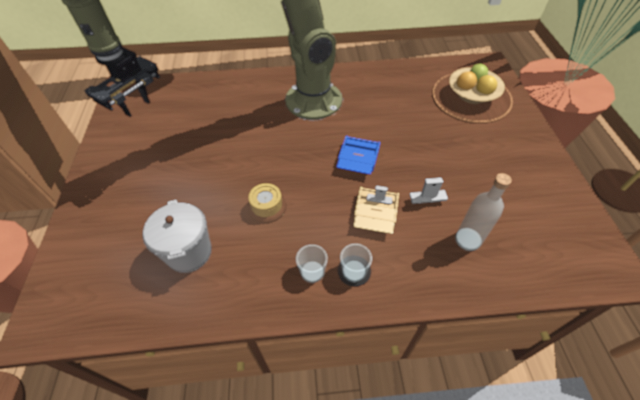

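Run:
```python
from h import *
def f(x,y,ox,oy): return ((x+.5)/8-.5+ox,(y+.5)/8-.5+oy)
for n,l,o in(('top',[(647,134),(557,273)],(298,180)),('scene',[(537,254),(628,144)],(192,172))):
    P=ray(n,[f(*p,*o) for p in l],.058);d=P[0]-P[1];print(n,P.mean(0),np.linalg.norm(d),np.arctan2(d[1],d[0]))
```

```text
top [ 0.50276266 -0.18889225  0.058     ] 0.06052905721843503 -0.5976620570835678
scene [ 0.5020727  -0.18817463  0.058     ] 0.05965361305834679 -0.6171382230724758
```

```bash
python3 -c "
from bench import ctrl
print(ctrl.close_job())"
```

```text
the job is handed in; nothing more can be done
None
```

I turned the ring clockwise until it was snug, stood the spanner back in its rest, and handed the job in at about 23 s. No verdict came back.

- **Tightening:** The pins bottomed in the holes, with the spanner origin at about 53 mm by my estimate. The torque ran at about 0.1 N m until the gasket, then climbed to a highest reading of 0.65 N m, or 0.55 standing still, which may read 0.1 low. I eased the load off without the torque reversing: it still read about +0.15 N m when I lifted the spanner straight out.
- **Last pictures:** The spanner stands upright in the bamboo box's slot, looking just as it did at the start. I saw no change in the tumblers, bottle or bucket, judged by eye, not measured. The gripper is open and clear of everything.
- **Ring angle:** The ring now sits at about -0.60 rad by the top camera and -0.62 by the scene camera, so it has turned about 1.0 rad in all.
- **What the pictures can't confirm:** The two cameras differ by 0.02 rad. That is too coarse to show the ring is home, so that rests on the torque readings, which are themselves noisy by about 0.05 N m.

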